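# Reach the layout spotlight out one hole and aim it down

### The job

The boom spotlight must reach one hole farther to hang over the middle of the red cottage. Squeeze the brass snap button on the side of its sloping boom flush with the tube, slide the outer tube up the slope to the very next hole and let the button snap fully out there. Then tip the lamp head to point straight down and let go; leave the vehicles, trees, signal and oil bottle as they stand.

Things in the scene. Friction and masses are not known exactly. Their poses are not given: they have to be found in the camera images.
- spot_stand: fixed lamp stand: dark steel disc foot 170 mm across and 18 mm high, upright, and a knuckle (42 mm round, screw knob out to 48 mm on its +y side) 90 mm up. Origin under the foot's centre. The boom leaves the knuckle in the stand's x-z plane and rises 38 degrees (0.663 rad) above level towards +x; its inner tube is 20 mm square bare aluminium
- start_hole (a point): on the centre line of the dark outer tube (25 mm square, sides upright), at the hole the button starts in, 170 mm up the boom from the knuckle; moves with the tube. x: up the boom; -y: to the face with button and 11 mm holes; z: square to the boom. Tube from x -80 (bush 29 mm square, -86 to -74) to +70 mm, then a yoke 54 mm wide. Holes at x +30, 0, -30, -60
- battery_pack (a point): centre of the top of the lamp's grey battery pack, a block 38 mm long (x +24 to +62 mm from start_hole), 36 mm wide and 27 mm high that is fixed on top of the outer tube just above the button and moves with it; axes as for start_hole. It is wider than the tube, so fingers held vertical cannot come down on the button: they must stand about square to the boom
- button_tip (a point): tip of the brass snap button, a round-nosed pin 10 mm across on the inner tube; it does not travel along the boom. Free, it stands 5 mm out of the outer tube's side face. Axes as for start_hole; it is pressed along +y
- snap_button (a joint): how far the button is in, m: 0 free, 0.005 flush with the tube's face. Spring: 2 N at first, 6 N flush. Standing out it locks the tube; pressed flush, its round nose ducks under the hole's rim when the tube is moved (15 to 25 N along the boom to start, then 8 to 12 N), stays under the wall (0.007) and springs out in the next hole, where it stops the tube
- boom_tube (a joint): slide of the outer tube on the inner one, m: 0 at the start, grows as it is drawn up and out along the boom; 0.030 is the next hole. Play in a hole about 1 mm either way. With pack and lamp it weighs 0.55 to 0.7 kg; 5 N of friction keeps it where it is left
- lamp_pivot (a point): centre of the lamp's hinge, 115 mm up the tube from start_hole; the hinge is level, across the boom. The lamp is a cylinder 44 mm across: white, lens at the nose 45 mm ahead of the pivot; finned aluminium rear to 55 mm behind it. This point's z runs from the pivot to the rear end, its y along the hinge
- lamp_rear (a point): centre of the lamp head's flat rear end, 55 mm behind the pivot along the lamp's axis: the free, upper end, by which it can be pinched across the fins or pushed. Axes as for lamp_pivot
- lamp_head (a joint): tilt of the lamp, rad: 0 nose straight down (rear straight up), positive with the nose swung outward, away from the stand (rear swung back towards the stand). Starts at 0.75 to 1.15; range -0.35 to 1.35, no stop at 0. Stiff hinge (0.09 N m): it stays where it is left. Firmly pinched, it turns only as the fingers turn
- cottage: fixed model cottage on a garden plot 180 x 150 mm, red walls, green roof, top at 108 mm, chimney to 116 mm; origin under the plot's centre. It stands under where the lamp comes to hang, 248 mm from the stand's axis
- saloon: black model saloon car, 110 x 38 x 40 mm; origin under its centre, its x to the bonnet. Near the stand; bystander
- van: orange and white model camper van, 100 x 42 x 47 mm; origin under its centre. Near the stand; bystander
- signal: semaphore signal, thin black mast 165 mm tall with a red arm on a 40 mm square foot; origin under the foot; bystander
- tree_a: model tree 135 mm tall, crown about 90 mm across, on a round 60 mm foot; origin under the foot; bystander
- tree_b: model tree 150 mm tall, crown about 90 mm across, on a round 60 mm foot; origin under the foot; bystander
- oil_bottle: small oil bottle with red cap, 28 mm across, 75 mm tall; origin under its centre; bystander

How it is judged:
By the outcome, as a careful person would: the job done as asked, in the order asked, and still so for the second after the job is handed in, with the robot touching nothing.
It also fails if it takes over 48 s, if anything falls off the work surface, if the arm or the gripper's body presses on something with over 40 N, if the wrist force passes 120 N, or if a joint passes its speed limit or range.

### The arm

A 7-joint arm with a two-finger parallel gripper is mounted at the origin on the work surface. World frame = base frame: x ahead of the robot, y to its left, z up, the work surface at z = 0. Lengths are in mm, angles in rad, forces in N, time in s.
With the tool pointing down it reaches from about 400 to 875 mm from the base axis. Payload 19.3 kg.
Tool frame: the origin (TCP) lies on the centre line of the jaws, within the pads' length; the fingertips stand 19 mm ahead of it and the grasp point (between the pads) is the TCP; z points along the fingers, y is the line along which they close (so a half turn about z gives the same grasp; the last joint's range is limited). The gripper opens to 85 mm and grips with 20 to 120 N. Pads are 22 mm wide; open, the fingers measure 114 mm over their backs; the gripper's body (76 mm by 85 mm) begins 54 mm behind the grasp point. The pads swing forward as they close: fully open they stand 13 mm farther back than shut.
Start: joints at [1.185, 0.521, -0.036, 1.599, 0.021, 1.021, -0.113], TCP at [194.083, -594.094, 250.291] pointing down, gripper open.
Joint ranges: [-2.91, 2.91], [-0.3, 2.13], [-1.5, 1.42], [0.17, 2.43], [-1.26, 4.41], [0.16, 1.93], [-2.52, 2.52]. Speed limits (rad/s): [1.89, 1.89, 2.39, 2.39, 3.01, 3.01, 3.01].

### API

Orientations are given as a unit quaternion [x, y, z, w].
In Python, from bench import arm gives the robot as it stands.
- The arm moves only by the tool jog_arm, never from a script. Its argument "increments" is a list of rows, each an object with "xyz": the shift along the world's x, y, z normalised to -1 to 1, where 1 is 0.02 m, a list of three; "delta_rot": the turn, a rotation vector about the world's x, y, z normalised to -1 to 1, where 1 is 0.08 rad, a list of three. A call has 1 to 12 rows; each row shifts and turns the commanded pose from where the row before left it; what a row does not reach is not made up. A row lasts 1/10 s, in which the tool goes at most 50 mm and 8.59 degrees, less where a joint would pass 70% of its speed; a pose out of reach is approached as far as the arm can. A call with a number of a shift or a turn outside -1 to 1 is refused whole. A call with a gripper value outside its range is refused whole. "gripper" is the opening, from -1 (shut) to 1 (fully open), so that 0 is half open, set as the call begins (left out, the last holds). The fingers move at their own pace and stop on an object; "squeeze" is the grip in N (left out, the last holds). Time passes only in rows, so rows that do not move let the fingers close. It gives the time, the measured TCP pose, the force, the opening and the grip force at its end, in the units of the state.
- arm.get_obs(): the state, without advancing time (a new reading comes with each control period).
- arm.grab_frame(name): name is "scene" or "top" or "wrist"; returns the picture (400x640x3 uint8, red, green, blue); there is no depth.
- arm.camera_params(name): a dict with "camera_matrix" (3x3 intrinsics, pixels), "origin" and "rotation" of the camera in the world. Camera axes: x right, y up, looking along -z (the intrinsics and any distortion apply to the point x, -y, -z); pixel columns grow to the right and rows downward; lengths in mm; the calibration is good to about 2 mm. A picture is of the moment at which its call begins: read the wrist's pose just before it. camera_params takes no time and is no camera call; for the wrist camera it gives the pose at the moment of the call.
- arm.sign_off(): hands the job in; it is judged then, once.
Trained networks look in the newest picture that a camera, given by its name, has taken for a name from the list of things; names that differ only in an ending like _2 or _b are one class to them, and where a whole thing is asked for, a point or a joint stands for the part that bears it (a point fixed in the world has none). Each returns a list of dicts, best first, with "score" (0 to 1); they miss things now and then, are a little off and sometimes report something else, mostly with a low value. They report only what shows in the picture. A call takes as long as a camera call.
- arm.spot_in(query, camera): "location" ([column, row] in pixels, amid what is visible of it).
- arm.landmark_of(query, camera): "location" ([column, row] in pixels: a listed point, or the origin of a listed thing).
The state is a dict: "clock": time; "q": joint angles; "qvel": joint speeds; "tau": joint torques, N m; "eef_pos": TCP position; "ee_rot": TCP orientation; "ft_force": force on the tool from outside, world axes, zero at the start; "ft_torque": the same for the moment, N m; "opening": finger opening in mm; "grip_force": force on a finger pad.
Only numpy, scipy, OpenCV 4.12 (cv2) and the standard library are available. Lean on these libraries where they do the work, as an engineer would, in place of code of your own. Each camera call takes 0.05 s, during which the arm holds its last target. There are 200 camera calls.

## Working session

There is one attempt and no reset: what is moved stays moved. The work goes in short steps, Python scripts to look and compute and a tool call to move; the robot and the scene stay as the last step left them, time stands still between calls to the robot, and variables do not carry over. Pictures are saved under pics/ and viewed, at most 10 in all, crops included, and the job is handed in when it is done.

Besides the shell and the picture viewer there is one more tool, called after ">>>" by a JSON object that holds its "fn" and its "kwargs". jog_arm: Moves the arm, as the interface text tells. Scaled input: -1 to 1 covers 0.02 m each way for a shift and 0.08 rad each way for a turn. Its arguments: {"type":"object","properties":{"increments":{"type":"array"},"gripper":{"type":"number"},"squeeze":{"type":"number"}},"required":["increments"]}

```bash
ls; mkdir -p pics
cat > h.py <<'E'
import numpy as np, cv2
from bench import arm
def P(c):
    p=arm.camera_params(c); return np.array(p["camera_matrix"]),np.array(p["origin"]),np.array(p["rotation"]),p
def ray(c,uv):
    K,o,R,p=P(c); d=np.linalg.inv(K)@np.array([uv[0],uv[1],1.]); d=R@np.array([d[0],-d[1],-d[2]]); return o,d/np.linalg.norm(d)
def proj(c,X):
    K,o,R,p=P(c); v=R.T@(np.asarray(X,float)-o); w=K@np.array([v[0],-v[1],-v[2]]); return w[:2]/w[2]
def tri(obs):
    A=np.zeros((3,3));b=np.zeros(3);L=[]
    for c,uv in obs:
        o,d=ray(c,uv);M=np.eye(3)-np.outer(d,d);A+=M;b+=M@o
    return np.linalg.solve(A,b)
E
python3 - <<'E'
from h import *
for c in ["scene","top"]:
    im=arm.grab_frame(c); cv2.imwrite(f"pics/{c}0.png",im[:,:,::-1]); print(c,{k:np.round(np.array(v),3).tolist() for k,v in P(c)[3].items() if not isinstance(v,str)})
    for q in ["spot_stand","start_hole","battery_pack","button_tip","lamp_pivot","lamp_rear","cottage","saloon","van","signal","tree_a","oil_bottle"]:
        r=arm.landmark_of(q,c); print(q,[(np.round(x["location"]).tolist(),round(x["score"],2)) for x in r[:3]])
print(arm.get_obs()["clock"])
E
```

```text
pics
scene {'camera_matrix': [[436.453, 0.0, 314.483], [0.0, 436.453, 199.342], [0.0, 0.0, 1.0]], 'origin': [1392.5, -325.276, 924.784], 'rotation': [0.358, 0.255, 0.519, 0.733]}
spot_stand []
start_hole [([328.0, 211.0], 0.75)]
battery_pack [([331.0, 197.0], 0.61)]
button_tip []
lamp_pivot [([360.0, 189.0], 0.62)]
lamp_rear [([347.0, 182.0], 0.85)]
cottage [([366.0, 263.0], 0.75), ([227.0, 256.0], 0.26)]
saloon [([227.0, 256.0], 0.56)]
van [([285.0, 298.0], 0.76)]
signal [([395.0, 201.0], 0.69), ([327.0, 207.0], 0.52)]
tree_a [([458.0, 246.0], 0.77), ([432.0, 221.0], 0.7)]
oil_bottle [([158.0, 277.0], 0.67)]
top {'camera_matrix': [[482.367, 0.0, 314.139], [0.0, 482.367, 203.675], [0.0, 0.0, 1.0]], 'origin': [225.259, -31.333, 1728.793], 'rotation': [0.072, -0.065, -0.696, 0.711]}
spot_stand [([345.0, 215.0], 0.78), ([206.0, 220.0], 0.58)]
start_hole [([310.0, 192.0], 0.78), ([286.0, 172.0], 0.62), ([282.0, 187.0], 0.51)]
battery_pack [([307.0, 182.0], 0.71)]
button_tip []
lamp_pivot [([282.0, 172.0], 0.91)]
lamp_rear [([298.0, 178.0], 0.68)]
cottage [([283.0, 187.0], 0.82)]
saloon [([383.0, 234.0], 0.78)]
van [([355.0, 179.0], 0.89)]
signal [([217.0, 255.0], 0.75)]
tree_a [([204.0, 178.0], 0.97), ([206.0, 220.0], 0.59), ([345.0, 213.0], 0.29)]
oil_bottle [([439.0, 228.0], 0.57)]
1.3
```

```bash
sed -i 's/^from bench/from scipy.spatial.transform import Rotation as Ro\nfrom bench/; s/np.array(p\["rotation"\])/Ro.from_quat(p["rotation"]).as_matrix()/' h.py
python3 - <<'E'
from h import *
a=cv2.imread("pics/scene0.png")[130:330,120:500]; b=cv2.imread("pics/top0.png")[130:270,180:460]
cv2.imwrite("pics/s.png",cv2.resize(a,None,fx=2.1,fy=2.1,interpolation=3));cv2.imwrite("pics/t.png",cv2.resize(b,None,fx=2.8,fy=2.8,interpolation=3))
for n,u,v in [("start",(328,211),(310,192)),("pack",(331,197),(307,182)),("pivot",(360,189),(282,172)),("rear",(347,182),(298,178)),("cottage",(366,263),(283,187)),("van",(285,298),(355,179)),("saloon",(227,256),(383,234)),("signal",(395,201),(217,255)),("oil",(158,277),(439,228))]:
    X=tri([("scene",u),("top",v)]); print(n,X.round(),(proj("scene",X)-u).round(1),(proj("top",X)-v).round(1))
o,d=ray("top",(345,215)); print("stand",o-d*o[2]/d[2])
E
```

```text
start [565.   3. 194.] [-0.  0.] [-0. -0.]
pack [582.   7. 253.] [ 1.7 -0.2] [1.3 0.5]
pivot [605.  81. 276.] [ 3.6 -0.5] [2.7 1.1]
rear [587.  40. 293.] [-0.9  0.1] [-0.7 -0.3]
cottage [620. 103.  17.] [ 0.8 -0.1] [0.6 0.2]
van [ 658. -154.   12.] [-1.1  0.1] [-0.8 -0.2]
saloon [ 456. -263.   13.] [ 1.6 -0.1] [1.3 0.2]
signal [368. 332.  -3.] [ 1.1 -0.2] [0.9 0.4]
oil [ 481. -459.   22.] [ 0.9 -0. ] [0.7 0. ]
stand [ 524.64564209 -122.37713414    0.        ]
```

View pics/s.png

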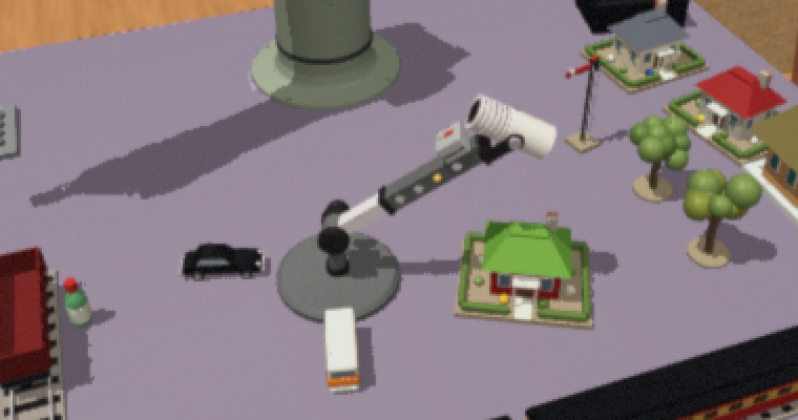

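View pics/t.png

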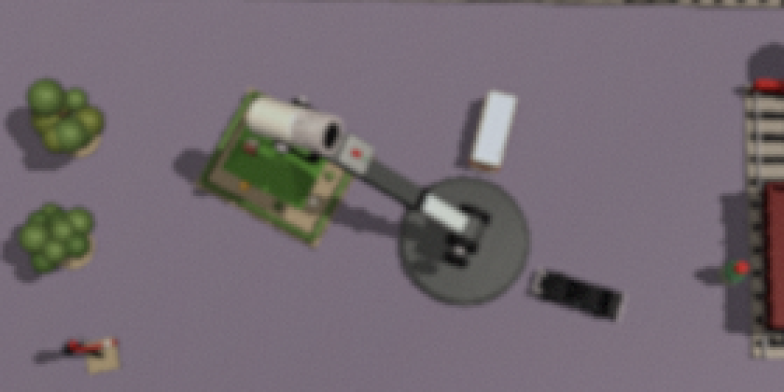

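The scene view shows the boom rising towards the far side of the cottage, with the brass button at about (328,215) and the lamp nose pointing outward. In the top view the foot is at about (345,215) and the cottage at (283,187). Next I fit the stand pose.

```bash
cat >> h.py <<'E'
C,S=np.cos(.663),np.sin(.663)
def model(p,ext=0):
    x0,y0,a,t=p; h=np.array([np.cos(a),np.sin(a),0]);z=np.array([0,0,1.]);o=np.array([x0,y0,0])
    b=C*h+S*z; n=-S*h+C*z; k=o+90*z; s=k+(170+ext)*b; pv=s+115*b; y=np.array([-np.sin(a),np.cos(a),0])
    return dict(spot_stand=o,start_hole=s,battery_pack=s+43*b+39.5*n,lamp_pivot=pv,lamp_rear=pv+55*(np.cos(t)*z-np.sin(t)*h),button_tip=k+170*b-17.5*y,cottage=o+248*h,knuckle=k,b=b,n=n,y=y,h=h)
def fit(ob,p0,ext=0):
    from scipy.optimize import least_squares
    f=lambda p:np.concatenate([proj(c,model(p,ext)[q])-uv for c,q,uv in ob])
    r=least_squares(f,p0,loss="soft_l1",f_scale=1.5); return r.x,f(r.x).reshape(-1,2)
def toolrot(p,tilt):
    m=model(p); z=np.array([0,0,1.]); tz=np.sin(tilt)*m["h"]-np.cos(tilt)*z
    return tz
E
python3 - <<'E'
from h import *
ob=[("scene","start_hole",(328,211)),("scene","battery_pack",(331,197)),("scene","lamp_pivot",(360,189)),("scene","lamp_rear",(347,182)),("scene","cottage",(366,263)),("scene","button_tip",(328,214.8)),
("top","spot_stand",(345,215)),("top","start_hole",(310,192)),("top","battery_pack",(307,182)),("top","lamp_pivot",(282,172)),("top","lamp_rear",(298,178)),("top","cottage",(283,187))]
p,r=fit(ob,[525,-122,1.17,.95]); print(p.round(3).tolist())
for o,e in zip(ob,r): print(o[:2],e.round(1))
m=model(p)
for k in m: print(k,m[k].round(2))
o=arm.get_obs(); R=Ro.from_quat(o["ee_rot"]).as_matrix(); print(R.round(3))
tz=-m["n"]
for s in (1,-1):
    ty=s*m["y"]; T=np.column_stack([np.cross(ty,tz),ty,tz]); print(s,(Ro.from_matrix(T@R.T).as_rotvec()/.08).round(2))
    Td=np.column_stack([np.cross(ty,[0,0,-1]),ty,[0,0,-1]]); print(" yaw only",(Ro.from_matrix(Td@R.T).as_rotvec()/.08).round(2),"then tilt",(Ro.from_matrix(T@Td.T).as_rotvec()/.08).round(2))
print(o["eef_pos"],o["clock"])
E
```

```text
[522.149, -124.332, 1.204, 1.04]
('scene', 'start_hole') [0.1 1.2]
('scene', 'battery_pack') [ 1.2 -2.2]
('scene', 'lamp_pivot') [4.5 2.1]
('scene', 'lamp_rear') [-0.9 -0.1]
('scene', 'cottage') [0.3 1.7]
('scene', 'button_tip') [0.1 1.7]
('top', 'spot_stand') [0.5 0.7]
('top', 'start_hole') [ 0.6 -1.7]
('top', 'battery_pack') [0.5 3.2]
('top', 'lamp_pivot') [1.5 2.7]
('top', 'lamp_rear') [-0.9  0.1]
('top', 'cottage') [-0.3  3.5]
spot_stand [ 522.15 -124.33    0.  ]
start_hole [570.17   0.75 194.63]
battery_pack [573.6    9.69 252.23]
lamp_pivot [602.65  85.37 265.41]
lamp_rear [585.65  41.09 293.26]
button_tip [586.51  -5.52 194.63]
cottage [611.03 107.19   0.  ]
knuckle [ 522.15 -124.33   90.  ]
b [0.28 0.74 0.62]
n [-0.22 -0.57  0.79]
y [-0.93  0.36  0.  ]
h [0.36 0.93 0.  ]
[[ 0.951  0.311  0.   ]
 [ 0.311 -0.951 -0.   ]
 [ 0.     0.    -1.   ]]
1 [  7.44   7.07 -26.92]
 yaw only [  0.     0.   -28.16] then tilt [ 7.74 -2.97 -0.  ]
-1 [ 5.9  -6.2  10.69]
 yaw only [-0.    0.   11.11] then tilt [ 7.74 -2.97 -0.  ]
[ 194.08560034 -594.10849402  250.31320046] 1.3
```

>>> {"fn": "jog_arm", "kwargs": {"increments": [{"xyz": [0.65,0.97,0.1],"delta_rot": [0.22,-0.23,0.4]},{"xyz": [0.65,0.97,0.1],"delta_rot": [0.22,-0.23,0.4]},{"xyz": [0.65,0.97,0.1],"delta_rot": [0.22,-0.23,0.4]},{"xyz": [0.65,0.97,0.1],"delta_rot": [0.22,-0.23,0.4]},{"xyz": [0.65,0.97,0.1],"delta_rot": [0.22,-0.23,0.4]},{"xyz": [0.65,0.97,0.1],"delta_rot": [0.22,-0.23,0.4]},{"xyz": [0.65,0.97,0.1],"delta_rot": [0.22,-0.23,0.4]},{"xyz": [0.65,0.97,0.1],"delta_rot": [0.22,-0.23,0.4]},{"xyz": [0.65,0.97,0.1],"delta_rot": [0.22,-0.23,0.4]},{"xyz": [0.65,0.97,0.1],"delta_rot": [0.22,-0.23,0.4]},{"xyz": [0.65,0.97,0.1],"delta_rot": [0.22,-0.23,0.4]},{"xyz": [0.65,0.97,0.1],"delta_rot": [0.22,-0.23,0.4]}], "gripper": 1}}

```text
clock: 2.5
eef_pos: [351.1, -359.7, 274.5]
ee_rot: [0.927, 0.341, 0.125, -0.087]
ft_force: [-0.3, 0.6, -1.1]
opening: 85.3
grip_force: 0.0
```

>>> {"fn": "jog_arm", "kwargs": {"increments": [{"xyz": [0.65,0.97,0.1],"delta_rot": [0.22,-0.23,0.4]},{"xyz": [0.65,0.97,0.1],"delta_rot": [0.22,-0.23,0.4]},{"xyz": [0.65,0.97,0.1],"delta_rot": [0.22,-0.23,0.4]},{"xyz": [0.65,0.97,0.1],"delta_rot": [0.22,-0.23,0.4]},{"xyz": [0.65,0.97,0.1],"delta_rot": [0.22,-0.23,0.4]},{"xyz": [0.65,0.97,0.1],"delta_rot": [0.22,-0.23,0.4]},{"xyz": [0.65,0.97,0.1],"delta_rot": [0.22,-0.23,0.4]},{"xyz": [0.65,0.97,0.1],"delta_rot": [0.22,-0.23,0.4]},{"xyz": [0.65,0.97,0.1],"delta_rot": [0.22,-0.23,0.4]},{"xyz": [0.65,0.97,0.1],"delta_rot": [0.22,-0.23,0.4]}]}}

```text
clock: 3.5
eef_pos: [481.1, -165.7, 294.5]
ee_rot: [0.835, 0.479, 0.223, -0.155]
ft_force: [-0.1, 0.1, -0.0]
opening: 85.2
grip_force: 0.0
```

>>> {"fn": "jog_arm", "kwargs": {"increments": [{"xyz": [0.62,0.95,0.1],"delta_rot": [0.22,-0.23,0.4]},{"xyz": [0.62,0.95,0.1],"delta_rot": [0.22,-0.23,0.4]},{"xyz": [0.62,0.95,0.1],"delta_rot": [0.22,-0.23,0.4]},{"xyz": [0.62,0.95,0.1],"delta_rot": [0.22,-0.23,0.4]},{"xyz": [0.62,0.95,0.1],"delta_rot": [0.22,-0.23,0.4]}]}}

```text
clock: 4.0
eef_pos: [543.1, -70.7, 304.5]
ee_rot: [0.775, 0.54, 0.269, -0.186]
ft_force: [-1.5, 0.6, 0.2]
opening: 85.7
grip_force: 0.0
```

Run:
```python
from h import *
o=arm.get_obs(); print(o["eef_pos"],np.round(o["q"],2),Ro.from_quat(o["ee_rot"]).as_matrix().round(3))
im=arm.grab_frame("wrist"); cv2.imwrite("pics/w1.png",im[:,:,::-1])
K,c,R,_=P("wrist"); print(K.round(1).tolist(),c,R.round(3))
p=[522.149,-124.332,1.204,1.04]; m=model(p)
for q in ["start_hole","battery_pack","button_tip","lamp_pivot","lamp_rear"]:
    r=arm.landmark_of(q,"wrist"); print(q,[(np.round(x["location"],1).tolist(),round(x["score"],2)) for x in r[:3]],proj("wrist",m[q]).round(1))
```

```text
[543.06975148 -70.71811371 304.45101504] [ 0.85  0.46 -0.65  1.82 -0.49  0.94  0.21] [[ 0.272  0.938  0.216]
 [ 0.737 -0.347  0.58 ]
 [ 0.619  0.002 -0.786]]
[[299.1, 0.0, 317.4], [0.0, 299.1, 197.2], [0.0, 0.0, 1.0]] [539.77571977 -79.52011117 452.83586913] [[ 0.939  0.321 -0.121]
 [-0.343  0.882 -0.323]
 [ 0.003  0.345  0.939]]
start_hole [([317.8, 202.7], 0.58)] [318.1 204.4]
battery_pack [([321.9, 165.3], 0.57)] [318.4 164.7]
button_tip [([339.9, 202.2], 0.55)] [337.1 201.2]
lamp_pivot [] [319.1  62.8]
lamp_rear [([322.0, 97.2], 0.56)] [318.7  87.2]
```

View pics/w1.png

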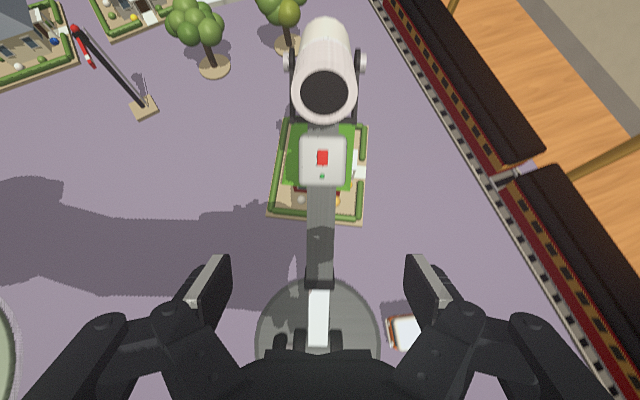

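The wrist view shows the boom nearly upright in the image, leaning slightly right: knuckle/inner tube at about (318,318), pack at (322,158) and lamp rear at (325,92). I'll refit the heading with these.

Run:
```python
from h import *
import h
om=h.model
def model2(p,ext=0):
    m=om(p,ext); m["inner"]=m["knuckle"]+60*m["b"]+10*m["n"]; return m
h.model=model2
ob=[("scene","start_hole",(328,211)),("scene","lamp_rear",(347,182)),("scene","cottage",(366,263)),("scene","button_tip",(328,214.8)),
("top","spot_stand",(345,215)),("top","start_hole",(310,192)),("top","lamp_rear",(298,178)),
("wrist","start_hole",(318.5,202.7)),("wrist","battery_pack",(322.5,161)),("wrist","button_tip",(339.9,202)),("wrist","lamp_rear",(325,92))]
p,r=h.fit(ob,[525,-122,1.17,.95]); print(p.round(3).tolist())
for o,e in zip(ob,r): print(o[:2],e.round(1))
m=h.model(p)
print(proj("wrist",m["inner"]))
for k in m: print(k,m[k].round(3))
o=arm.get_obs(); R=Ro.from_quat(o["ee_rot"]).as_matrix()
ty=-m["y"]; tz=-m["n"]; T=np.column_stack([np.cross(ty,tz),ty,tz]); print("rot",(Ro.from_matrix(T@R.T).as_rotvec()/.08).round(2))
d=np.array(o["eef_pos"])-m["start_hole"]; print("TCP in boom frame b,y,n:",d@m["b"],d@m["y"],d@m["n"])
```

```text
[520.796, -124.537, 1.178, 1.082]
('scene', 'start_hole') [-0.2  1.8]
('scene', 'lamp_rear') [-1.6  1.3]
('scene', 'cottage') [0.2 3.1]
('scene', 'button_tip') [-0.4  2.3]
('top', 'spot_stand') [0.6 1.1]
('top', 'start_hole') [ 1.1 -2.3]
('top', 'lamp_rear') [ 0.1 -0.6]
('wrist', 'start_hole') [ 1.8 -2. ]
('wrist', 'battery_pack') [-1.   1.9]
('wrist', 'button_tip') [-0.4 -0.7]
('wrist', 'lamp_rear') [-1.1 -0.3]
[316.72235549 308.61223208]
spot_stand [ 520.796 -124.537    0.   ]
start_hole [572.119  -0.771 194.632]
battery_pack [575.788   8.078 252.23 ]
lamp_pivot [606.837  82.954 265.413]
lamp_rear [588.235  38.094 291.231]
button_tip [588.284  -7.474 194.632]
cottage [615.791 104.548   0.   ]
knuckle [ 520.796 -124.537   90.   ]
b [0.302 0.728 0.615]
n [-0.236 -0.569  0.788]
y [-0.924  0.383  0.   ]
h [0.383 0.924 0.   ]
inner [536.552 -86.54  134.811]
rot [-0.02  0.02 -0.44]
TCP in boom frame b,y,n: 5.989039489801111 0.24545976308923736 134.30487655588402
```

>>> {"fn": "jog_arm", "kwargs": {"increments": [{"xyz": [0.2,0.48,-0.785],"delta_rot": [0,0,-0.11]},{"xyz": [0.2,0.48,-0.785],"delta_rot": [0,0,-0.11]},{"xyz": [0.2,0.48,-0.785],"delta_rot": [0,0,-0.11]},{"xyz": [0.2,0.48,-0.785],"delta_rot": [0,0,-0.11]},{"xyz": [0,0,0],"delta_rot": [0,0,0]}]}}

```text
clock: 4.8
eef_pos: [557.3, -33.1, 240.2]
ee_rot: [0.786, 0.525, 0.271, -0.182]
ft_force: [0.1, -0.3, 0.6]
opening: 85.6
grip_force: 0.0
```

Run:
```python
from h import *
o=arm.get_obs(); print(o["eef_pos"],o["clock"])
im=arm.grab_frame("wrist"); cv2.imwrite("pics/w2.png",im[:,:,::-1])
p=[520.796,-124.537,1.178,1.082]; m=model(p)
for q in ["start_hole","battery_pack","button_tip","lamp_pivot","lamp_rear"]:
    r=arm.landmark_of(q,"wrist"); print(q,[(np.round(x["location"],1).tolist(),round(x["score"],2)) for x in r[:3]],proj("wrist",m[q]).round(1))
d=np.array(o["eef_pos"])-m["start_hole"]; print("TCP in boom frame b,y,n:",d@m["b"],d@m["y"],d@m["n"])
print("bush",proj("wrist",m["start_hole"]-86*m["b"]+14.5*m["n"]), "pack near/far edge",proj("wrist",m["start_hole"]+24*m["b"]+39.5*m["n"]),proj("wrist",m["start_hole"]+62*m["b"]+39.5*m["n"]),"px/mm y", proj("wrist",m["start_hole"]+12.5*m["y"]+12.5*m["n"]),proj("wrist",m["start_hole"]-12.5*m["y"]+12.5*m["n"]))
cv2.imwrite("pics/w2c.png",cv2.resize(im[60:400,190:450,::-1],None,fx=1.75,fy=1.75,interpolation=3))
```

```text
[557.34633861 -33.11057485 240.20232057] 4.8
start_hole [([320.3, 226.8], 0.93), ([109.2, 113.2], 0.51)] [317.2 228.5]
battery_pack [([319.1, 180.6], 0.95)] [316.6 181.7]
button_tip [([350.8, 225.7], 0.47)] [342.6 228.3]
lamp_pivot [] [316.5  36.6]
lamp_rear [([317.9, 73.7], 0.67)] [316.5  72.8]
TCP in boom frame b,y,n: 0.04366224913946206 1.228842618926353 57.78493269308674
bush [316.54643273 347.48317237] pack near/far edge [316.5425884 217.1954014] [316.55470078 143.58842128] px/mm y [296.73101826 236.56401142] [336.40376633 236.56786708]
```

View pics/w2c.png

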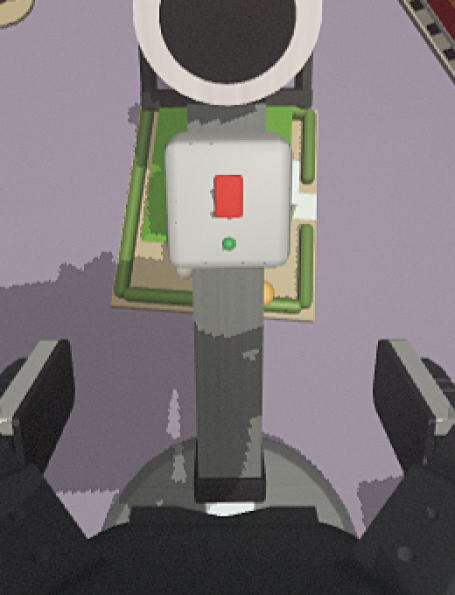

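The boom is straight in the wrist view. Pack and tube are centred at about column 321, the finger middle is at about 318, and the button is at (344,227). I'll shift 2 mm towards the button side and go down.

>>> {"fn": "jog_arm", "kwargs": {"increments": [{"xyz": [0.2,0.41,-0.565],"delta_rot": [0,0,0]},{"xyz": [0.2,0.41,-0.565],"delta_rot": [0,0,0]},{"xyz": [0.2,0.41,-0.565],"delta_rot": [0,0,0]},{"xyz": [0.2,0.41,-0.565],"delta_rot": [0,0,0]},{"xyz": [0,0,0],"delta_rot": [0,0,0]}]}}

```text
clock: 5.6
eef_pos: [573.9, -0.4, 195.8]
ee_rot: [0.785, 0.526, 0.272, -0.182]
ft_force: [-0.4, -0.1, 0.5]
opening: 85.3
grip_force: 0.0
```

>>> {"fn": "jog_arm", "kwargs": {"increments": [{"xyz": [0,0,0],"delta_rot": [0,0,0]},{"xyz": [0,0,0],"delta_rot": [0,0,0]},{"xyz": [0,0,0],"delta_rot": [0,0,0]}], "gripper": 0.0, "squeeze": 20}}

```text
clock: 5.9
eef_pos: [574.2, -1.7, 196.8]
ee_rot: [0.786, 0.525, 0.272, -0.181]
ft_force: [-1.0, 0.2, -0.3]
opening: 44.3
grip_force: 0.0
```

Run:
```python
from h import *
o=arm.get_obs(); print(o["eef_pos"],o["clock"],o["opening"],o["ft_force"])
im=arm.grab_frame("wrist")
p=[520.796,-124.537,1.178,1.082]; m=model(p)
for q in ["start_hole","battery_pack","button_tip"]:
    r=arm.landmark_of(q,"wrist"); print(q,[(np.round(x["location"],1).tolist(),round(x["score"],2)) for x in r[:3]],proj("wrist",m[q]).round(1))
print(proj("wrist",o["eef_pos"]))
cv2.imwrite("pics/w3c.png",cv2.resize(im[120:400,200:440,::-1],None,fx=2,fy=2,interpolation=3))
```

```text
[574.21171403  -1.72459701 196.82568122] 5.9 44.29948676553416 [-1.00009544  0.21828337 -0.33057958]
start_hole [] [312.4 279.6]
battery_pack [([309.3, 229.8], 0.6)] [310.2 233.4]
button_tip [([348.6, 274.6], 0.49), ([311.4, 273.4], 0.39)] [348.8 279.9]
[317.49263715 279.68164321]
```

View pics/w3c.png

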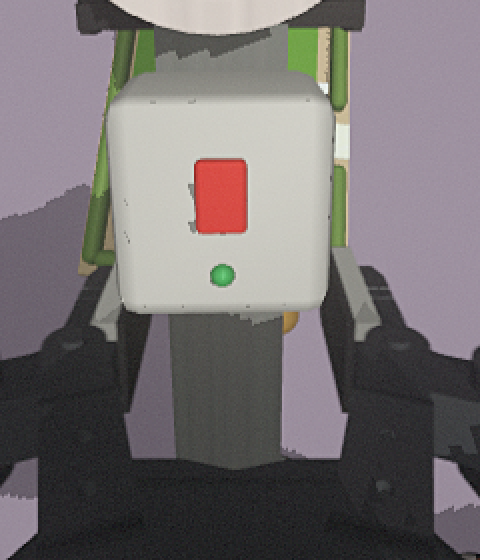

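The pads straddle the tube. The tube centre (about column 314) is 1.5–2 mm left of the TCP (317.5), and the button shows at (345,280). I'll recentre and close gently.

>>> {"fn": "jog_arm", "kwargs": {"increments": [{"xyz": [-0.05,0.12,-0.04],"delta_rot": [0,0,0]},{"xyz": [0,0,0],"delta_rot": [0,0,0]}]}}

```text
clock: 6.3
eef_pos: [572.9, 1.7, 195.4]
ee_rot: [0.786, 0.526, 0.272, -0.181]
ft_force: [0.4, -0.2, 0.4]
opening: 42.9
grip_force: 0.0
```

>>> {"fn": "jog_arm", "kwargs": {"increments": [{"xyz": [0,0,0],"delta_rot": [0,0,0]},{"xyz": [0,0,0],"delta_rot": [0,0,0]},{"xyz": [0,0,0],"delta_rot": [0,0,0]},{"xyz": [0,0,0],"delta_rot": [0,0,0]},{"xyz": [0,0,0],"delta_rot": [0,0,0]}], "gripper": -1, "squeeze": 20}}

```text
clock: 6.8
eef_pos: [573.1, 1.2, 195.6]
ee_rot: [0.786, 0.525, 0.272, -0.181]
ft_force: [-2.3, -3.7, 5.9]
opening: 24.9
grip_force: 23.0
```

>>> {"fn": "jog_arm", "kwargs": {"increments": [{"xyz": [0,0,0],"delta_rot": [0,0,0]},{"xyz": [0,0,0],"delta_rot": [0,0,0]},{"xyz": [0.045,0.109,0.092],"delta_rot": [0,0,0]},{"xyz": [0.045,0.109,0.092],"delta_rot": [0,0,0]},{"xyz": [0.045,0.109,0.092],"delta_rot": [0,0,0]},{"xyz": [0,0,0],"delta_rot": [0,0,0]}], "squeeze": 60}}

```text
clock: 7.4
eef_pos: [575.3, 6.7, 200.4]
ee_rot: [0.786, 0.525, 0.271, -0.181]
ft_force: [-4.6, -9.3, 1.2]
opening: 24.3
grip_force: 59.1
```

>>> {"fn": "jog_arm", "kwargs": {"increments": [{"xyz": [0.0453,0.1092,0.0922],"delta_rot": [0,0,0]},{"xyz": [0.0453,0.1092,0.0922],"delta_rot": [0,0,0]},{"xyz": [0.0453,0.1092,0.0922],"delta_rot": [0,0,0]},{"xyz": [0.0453,0.1092,0.0922],"delta_rot": [0,0,0]},{"xyz": [0.0453,0.1092,0.0922],"delta_rot": [0,0,0]},{"xyz": [0.0453,0.1092,0.0922],"delta_rot": [0,0,0]},{"xyz": [0,0,0],"delta_rot": [0,0,0]},{"xyz": [0,0,0],"delta_rot": [0,0,0]}]}}

```text
clock: 8.2
eef_pos: [581.0, 20.9, 212.3]
ee_rot: [0.786, 0.526, 0.272, -0.181]
ft_force: [-6.1, -3.2, 11.2]
opening: 24.2
grip_force: 60.1
```

>>> {"fn": "jog_arm", "kwargs": {"increments": [{"xyz": [0.015,0.0364,0.0307],"delta_rot": [0,0,0]},{"xyz": [0.015,0.0364,0.0307],"delta_rot": [0,0,0]},{"xyz": [0,0,0],"delta_rot": [0,0,0]},{"xyz": [0,0,0],"delta_rot": [0,0,0]}]}}

```text
clock: 8.6
eef_pos: [581.4, 21.9, 213.2]
ee_rot: [0.786, 0.525, 0.271, -0.181]
ft_force: [-6.3, -6.7, 7.1]
opening: 24.2
grip_force: 59.9
```

>>> {"fn": "jog_arm", "kwargs": {"increments": [{"xyz": [0.015,0.0364,0.0307],"delta_rot": [0,0,0]},{"xyz": [0,0,0],"delta_rot": [0,0,0]},{"xyz": [0,0,0],"delta_rot": [0,0,0]}]}}

```text
clock: 8.9
eef_pos: [581.6, 22.3, 213.5]
ee_rot: [0.786, 0.525, 0.271, -0.181]
ft_force: [-7.2, -9.9, 4.1]
opening: 24.3
grip_force: 59.8
```

>>> {"fn": "jog_arm", "kwargs": {"increments": [{"xyz": [0.015,0.0364,0.0307],"delta_rot": [0,0,0]},{"xyz": [0,0,0],"delta_rot": [0,0,0]},{"xyz": [0,0,0],"delta_rot": [0,0,0]}]}}

```text
clock: 9.2
eef_pos: [581.8, 22.8, 213.9]
ee_rot: [0.786, 0.525, 0.271, -0.181]
ft_force: [-8.3, -9.6, 2.8]
opening: 24.2
grip_force: 59.8
```

Run:
```python
from h import *
o=arm.get_obs(); m=model([520.796,-124.537,1.178,1.082]); d=np.array(o["eef_pos"])-[573.1,1.2,195.6]; f=np.array(o["ft_force"])
print([round(float(d@m[k]),2) for k in "byn"],[round(float(f@m[k]),1) for k in "byn"])
im=arm.grab_frame("scene"); print(arm.landmark_of("button_tip","scene")); cv2.imwrite("pics/s2.png",cv2.resize(im[150:260,260:400,::-1],None,fx=5,fy=5,interpolation=3))
```

```text
[29.59, 0.26, 0.15] [-7.7, 4.0, 9.6]
[]
```

View pics/s2.png

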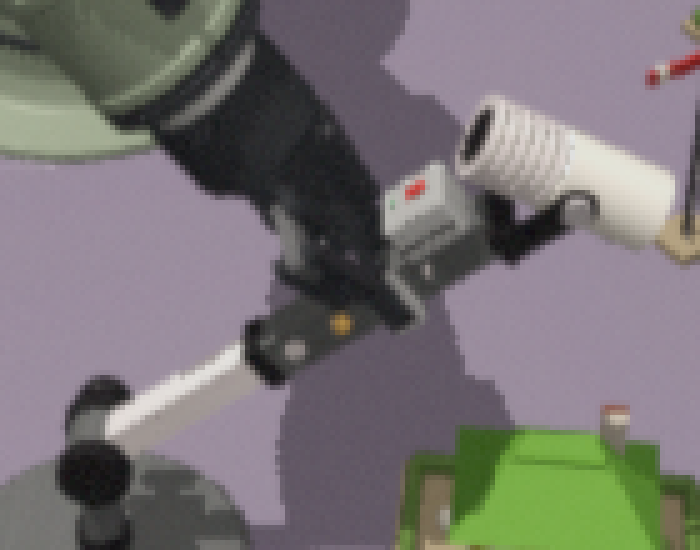

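The scene view shows brass in the second-from-bottom hole at crop (341,323), just below the pads. A gentle tug will confirm that it has locked.

>>> {"fn": "jog_arm", "kwargs": {"increments": [{"xyz": [0.015,0.0364,0.0307],"delta_rot": [0,0,0]},{"xyz": [0.015,0.0364,0.0307],"delta_rot": [0,0,0]},{"xyz": [0,0,0],"delta_rot": [0,0,0]},{"xyz": [0,0,0],"delta_rot": [0,0,0]}]}}

```text
clock: 9.7
eef_pos: [582.3, 24.1, 215.1]
ee_rot: [0.786, 0.525, 0.271, -0.181]
ft_force: [-7.8, -10.4, 2.2]
opening: 24.5
grip_force: 59.8
```

```bash
cat > st.py <<'E'
from h import *
o=arm.get_obs(); m=model([520.796,-124.537,1.178,1.082]); d=np.array(o["eef_pos"])-[573.1,1.2,195.6]; f=np.array(o["ft_force"])
print([round(float(d@m[k]),2) for k in "byn"],[round(float(f@m[k]),1) for k in "byn"])
E
python3 st.py
```

```text
[31.42, 0.29, 0.14] [-8.6, 3.2, 9.5]
```

>>> {"fn": "jog_arm", "kwargs": {"increments": [{"xyz": [0.015,0.0364,0.0307],"delta_rot": [0,0,0]},{"xyz": [0,0,0],"delta_rot": [0,0,0]},{"xyz": [0,0,0],"delta_rot": [0,0,0]}]}}

```text
clock: 10.0
eef_pos: [582.4, 24.3, 215.3]
ee_rot: [0.786, 0.525, 0.271, -0.181]
ft_force: [-9.0, -13.2, 0.2]
opening: 24.4
grip_force: 59.6
```

```bash
python3 st.py
```

```text
[31.74, 0.28, 0.15] [-12.3, 3.3, 9.8]
```

>>> {"fn": "jog_arm", "kwargs": {"increments": [{"xyz": [0.015,0.0364,0.0307],"delta_rot": [0,0,0]},{"xyz": [0,0,0],"delta_rot": [0,0,0]},{"xyz": [0,0,0],"delta_rot": [0,0,0]}]}}

```text
clock: 10.3
eef_pos: [582.5, 24.6, 215.5]
ee_rot: [0.787, 0.525, 0.27, -0.181]
ft_force: [-10.7, -15.8, -4.0]
opening: 24.3
grip_force: 59.5
```

```bash
python3 st.py
```

```text
[32.07, 0.28, 0.15] [-17.2, 3.9, 8.3]
```

Locked: the force climbs to 17 N with hardly any travel. I'll relax the pull, release and lift off square to the boom.

>>> {"fn": "jog_arm", "kwargs": {"increments": [{"xyz": [-0.0225,-0.0546,-0.046],"delta_rot": [0,0,0]},{"xyz": [-0.0225,-0.0546,-0.046],"delta_rot": [0,0,0]},{"xyz": [0,0,0],"delta_rot": [0,0,0]}], "squeeze": 20}}

```text
clock: 10.6
eef_pos: [582.2, 23.9, 214.9]
ee_rot: [0.786, 0.525, 0.271, -0.181]
ft_force: [-6.5, -7.2, 7.0]
opening: 24.2
grip_force: 60.2
```

>>> {"fn": "jog_arm", "kwargs": {"increments": [{"xyz": [0,0,0],"delta_rot": [0,0,0]},{"xyz": [0,0,0],"delta_rot": [0,0,0]},{"xyz": [0,0,0],"delta_rot": [0,0,0]},{"xyz": [0,0,0],"delta_rot": [0,0,0]},{"xyz": [0,0,0],"delta_rot": [0,0,0]},{"xyz": [-0.236,-0.569,0.788],"delta_rot": [0,0,0]},{"xyz": [-0.236,-0.569,0.788],"delta_rot": [0,0,0]},{"xyz": [-0.236,-0.569,0.788],"delta_rot": [0,0,0]},{"xyz": [-0.236,-0.569,0.788],"delta_rot": [0,0,0]},{"xyz": [0,0,0],"delta_rot": [0,0,0]}], "gripper": 1}}

```text
clock: 11.6
eef_pos: [564.3, -22.6, 279.7]
ee_rot: [0.786, 0.525, 0.272, -0.18]
ft_force: [0.2, -0.3, 0.9]
opening: 85.3
grip_force: 0.0
```

Run:
```python
from h import *
o=arm.get_obs(); print(o["eef_pos"],o["clock"],o["opening"])
p=[520.796,-124.537,1.178,1.082]; m=model(p,31)
ims=[]
for c in ["wrist","scene"]:
    im=arm.grab_frame(c)
    for q in ["start_hole","battery_pack","button_tip","lamp_pivot","lamp_rear"]:
        r=arm.landmark_of(q,c); print(c,q,[(np.round(x["location"],1).tolist(),round(x["score"],2)) for x in r[:2]],proj(c,m[q]).round(1))
    ims.append(im[:,:,::-1])
d=np.array(o["eef_pos"])-m["start_hole"]; print([float(d@m[k]) for k in "byn"])
a=cv2.resize(ims[0][0:300,220:420],(400,600),interpolation=3); b=cv2.resize(ims[1][155:255,285:385],(400,400),interpolation=3)
b=np.vstack([b,np.zeros((200,400,3),np.uint8)]); cv2.imwrite("pics/c4.png",np.hstack([a,b]))
```

```text
[564.32441776 -22.55132892 279.66629595] 11.6 85.32310537997785
wrist start_hole [([315.2, 217.2], 0.89)] [316.9 221.3]
wrist battery_pack [([315.4, 175.9], 0.76)] [317.4 178.1]
wrist button_tip [([341.8, 257.7], 0.42)] [340.5 259.4]
wrist lamp_pivot [] [317.9  48.1]
wrist lamp_rear [([312.1, 82.0], 0.65)] [317.9  82.8]
scene start_hole [([338.4, 205.8], 0.67)] [337.3 207.4]
scene battery_pack [([344.8, 189.1], 0.94)] [341.9 189.7]
scene button_tip [] [327.6 217.1]
scene lamp_pivot [([375.5, 185.5], 0.91), ([394.8, 198.5], 0.7)] [374.7 186.4]
scene lamp_rear [([356.4, 176.6], 0.66)] [355.7 177.3]
[3.126732965594106, -1.1760050463269995, 81.2403716084088]
```

View pics/c4.png

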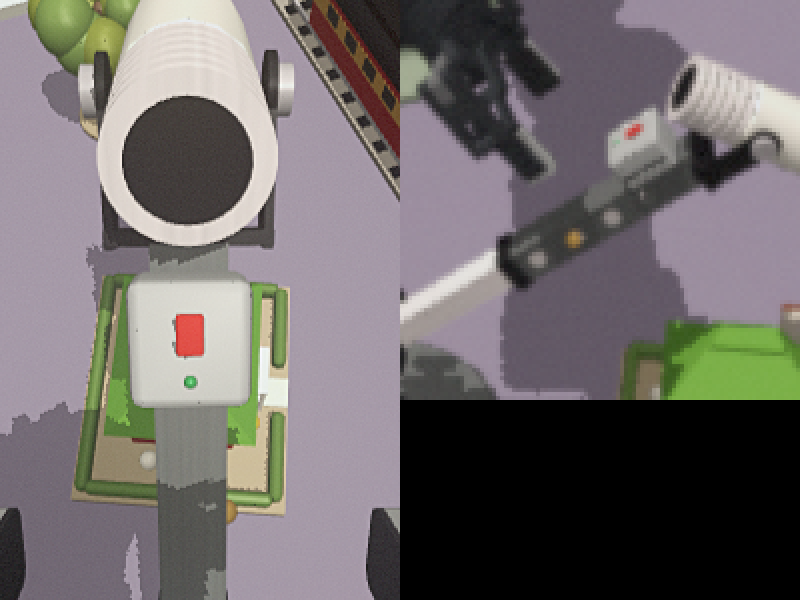

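Model and image agree. The button stands out in the new hole at about (335,256), and the lamp rear centre is at (313.5,80), about 2 mm left of the TCP plane. Now to the lamp rear.

>>> {"fn": "jog_arm", "kwargs": {"increments": [{"xyz": [0.305,0.8,0.65],"delta_rot": [0.58,-0.24,0]},{"xyz": [0.305,0.8,0.65],"delta_rot": [0.58,-0.24,0]},{"xyz": [0.305,0.8,0.65],"delta_rot": [0.58,-0.24,0]},{"xyz": [0.305,0.8,0.65],"delta_rot": [0.58,-0.24,0]},{"xyz": [0,0,0],"delta_rot": [0,0,0]}]}}

```text
clock: 12.7
eef_pos: [588.4, 44.1, 330.8]
ee_rot: [0.754, 0.505, 0.35, -0.233]
ft_force: [1.0, -0.5, -0.6]
opening: 85.2
grip_force: 0.0
```

Run:
```python
from h import *
o=arm.get_obs(); print(o["eef_pos"],np.round(o["q"],2))
p=[520.796,-124.537,1.178,1.082]; m=model(p,31)
R=Ro.from_quat(o["ee_rot"]).as_matrix(); print(R.round(3)); print("tilt",np.arctan2(R[:,2]@m["h"],-R[2,2]))
im=arm.grab_frame("wrist"); cv2.imwrite("pics/w5.png",cv2.resize(im[:,120:520,::-1],None,fx=1.3,fy=1.3))
print(proj("wrist",m["lamp_rear"]),arm.landmark_of("lamp_rear","wrist")[:1],proj("wrist",o["eef_pos"]))
ax=np.cos(p[3])*np.array([0,0,1.])-np.sin(p[3])*m["h"]
tgt=m["lamp_pivot"]+45*ax; d=tgt-o["eef_pos"]; print("to pinch",d.round(1),"in tool axes",(R.T@d).round(1))
```

```text
[588.40028961  44.11670404 330.82286548] [ 0.81  0.5  -0.79  1.86 -0.71  0.78  0.22]
[[ 0.246  0.924  0.292]
 [ 0.598 -0.382  0.705]
 [ 0.763  0.001 -0.646]]
tilt 0.8680101241310698
[320.42086092 254.34313589] [{'location': [316.4, 256.1], 'score': 0.95}] [316.33878879 275.23432121]
to pinch [ 12.5  24.7 -25.2] in tool axes [-1.4  2.1 37.4]
```

View pics/w5.png

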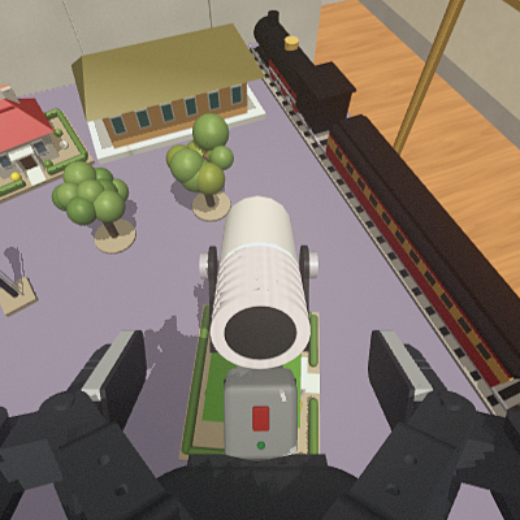

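The lamp is nearly centred between the pads (rear at (320,255), pad middle about 318). I'll go in and pinch.

>>> {"fn": "jog_arm", "kwargs": {"increments": [{"xyz": [0.19,0.42,-0.42],"delta_rot": [0,0,0]},{"xyz": [0.19,0.42,-0.42],"delta_rot": [0,0,0]},{"xyz": [0.19,0.42,-0.42],"delta_rot": [0,0,0]},{"xyz": [0,0,0],"delta_rot": [0,0,0]}]}}

```text
clock: 13.2
eef_pos: [599.2, 70.1, 303.6]
ee_rot: [0.754, 0.505, 0.348, -0.234]
ft_force: [-1.0, -1.0, 0.4]
opening: 85.5
grip_force: 0.0
```

>>> {"fn": "jog_arm", "kwargs": {"increments": [{"xyz": [0,0,0],"delta_rot": [0,0,0]},{"xyz": [0,0,0],"delta_rot": [0,0,0]},{"xyz": [0,0,0],"delta_rot": [0,0,0]},{"xyz": [0,0,0],"delta_rot": [0,0,0]},{"xyz": [0,0,0],"delta_rot": [0,0,0]},{"xyz": [0,0,0],"delta_rot": [0,0,0]}], "gripper": -1, "squeeze": 20}}

```text
clock: 13.8
eef_pos: [599.7, 67.9, 305.2]
ee_rot: [0.755, 0.504, 0.349, -0.233]
ft_force: [-3.6, -4.8, 5.0]
opening: 43.2
grip_force: 24.0
```

Run:
```python
from h import *
o=arm.get_obs(); p=[520.796,-124.537,1.178,1.082]; m=model(p,31); P0=m["lamp_pivot"]
r=np.array([599.6,68.2,305.0])-P0; print(P0,r, "hz",r@m["h"],r[2],r@m["y"],"angle",np.arctan2(-(r@m["h"]),r[2]))
u=np.array([-.924,.383,0]);u=-np.cross(m["h"],[0,0,1]); print(u)
prev=r
for i in range(1,15):
    x=Ro.from_rotvec(u*.0772*i).apply(r); print(i,((x-prev)/20).round(3).tolist()); prev=x
print((u*.0772/.08).round(3))
```

```text
[616.1276695  105.5507211  284.49296488] [-16.5276695  -37.3507211   20.50703512] hz -40.83252676718772 20.507035115813494 0.9721026610007384 angle 1.1053718795618095
[-0.92384231  0.38277327 -0.        ]
1 [0.033, 0.079, 0.154]
2 [0.037, 0.089, 0.147]
3 [0.041, 0.1, 0.139]
4 [0.045, 0.109, 0.131]
5 [0.049, 0.118, 0.121]
6 [0.052, 0.127, 0.111]
7 [0.056, 0.134, 0.1]
8 [0.058, 0.141, 0.089]
9 [0.061, 0.147, 0.077]
10 [0.063, 0.152, 0.064]
11 [0.065, 0.156, 0.051]
12 [0.066, 0.159, 0.038]
13 [0.067, 0.161, 0.025]
14 [0.067, 0.163, 0.011]
[-0.892  0.369 -0.   ]
```

>>> {"fn": "jog_arm", "kwargs": {"increments": [{"xyz": [0,0,0],"delta_rot": [0,0,0]},{"xyz": [0,0,0],"delta_rot": [0,0,0]},{"xyz": [0.033,0.079,0.154],"delta_rot": [-0.892,0.369,0]},{"xyz": [0.037,0.089,0.147],"delta_rot": [-0.892,0.369,0]},{"xyz": [0.041,0.1,0.139],"delta_rot": [-0.892,0.369,0]},{"xyz": [0,0,0],"delta_rot": [0,0,0]}], "squeeze": 40}}

```text
clock: 14.4
eef_pos: [602.2, 74.4, 314.9]
ee_rot: [0.789, 0.53, 0.259, -0.171]
ft_force: [-5.4, -10.8, 4.0]
opening: 42.7
grip_force: 42.4
```

>>> {"fn": "jog_arm", "kwargs": {"increments": [{"xyz": [0.045,0.109,0.131],"delta_rot": [-0.892,0.369,0]},{"xyz": [0.049,0.118,0.121],"delta_rot": [-0.892,0.369,0]},{"xyz": [0.052,0.127,0.111],"delta_rot": [-0.892,0.369,0]},{"xyz": [0.056,0.134,0.1],"delta_rot": [-0.892,0.369,0]},{"xyz": [0,0,0],"delta_rot": [0,0,0]}]}}

```text
clock: 14.9
eef_pos: [606.2, 84.6, 323.6]
ee_rot: [0.82, 0.55, 0.135, -0.089]
ft_force: [-3.9, -7.9, 9.6]
opening: 43.2
grip_force: 42.3
```

>>> {"fn": "jog_arm", "kwargs": {"increments": [{"xyz": [0.058,0.141,0.089],"delta_rot": [-0.892,0.369,0]},{"xyz": [0.061,0.147,0.077],"delta_rot": [-0.892,0.369,0]},{"xyz": [0.063,0.152,0.064],"delta_rot": [-0.892,0.369,0]},{"xyz": [0.065,0.156,0.051],"delta_rot": [-0.892,0.369,0]},{"xyz": [0.066,0.159,0.038],"delta_rot": [-0.892,0.369,0]},{"xyz": [0.067,0.161,0.025],"delta_rot": [-0.892,0.369,0]},{"xyz": [0.067,0.163,0.011],"delta_rot": [-0.892,0.369,0]},{"xyz": [0,0,0],"delta_rot": [0,0,0]},{"xyz": [0,0,0],"delta_rot": [0,0,0]}]}}

```text
clock: 15.8
eef_pos: [614.7, 105.7, 329.2]
ee_rot: [0.826, 0.554, -0.089, 0.058]
ft_force: [1.7, 2.7, -4.0]
opening: 43.2
grip_force: 42.3
```

Run:
```python
from h import *
o=arm.get_obs(); p=[520.796,-124.537,1.178,0]; m=model(p,31)
R=Ro.from_quat(o["ee_rot"]).as_matrix(); print("tilt",np.arctan2(R[:,2]@m["h"],-R[2,2]))
r=np.array(o["eef_pos"])-m["lamp_pivot"]; print(r@m["h"],r@m["y"],r[2])
im=arm.grab_frame("scene")
pv=m["lamp_pivot"]; ax=[]
for q in ["lamp_pivot","lamp_rear"]: print(q,arm.landmark_of(q,"scene")[:1],proj("scene",m[q]))
for e in (-45,0,55): print(e,proj("scene",pv+[0,0,e]))
for t in (-.1,.1): print(t,proj("scene",pv-45*(np.array([0,0,np.cos(t)])-np.sin(t)*m["h"])))
cv2.imwrite("pics/s6.png",cv2.resize(im[130:240,320:430,::-1],None,fx=5.4,fy=5.4,interpolation=3))
```

```text
tilt -0.2125611285729855
-0.4462489272408892 1.360665499000308 44.67670820750931
lamp_pivot [{'location': [372.4, 184.0], 'score': 0.67}] [374.7278622  186.40143336]
lamp_rear [{'location': [380.6, 168.0], 'score': 0.97}] [376.61906734 167.94067064]
-45 [373.26596224 200.67158712]
0 [374.7278622  186.40143336]
55 [376.61906734 167.94067064]
-0.1 [371.50135786 200.5461221 ]
0.1 [375.04544059 200.6580153 ]
```

View pics/s6.png

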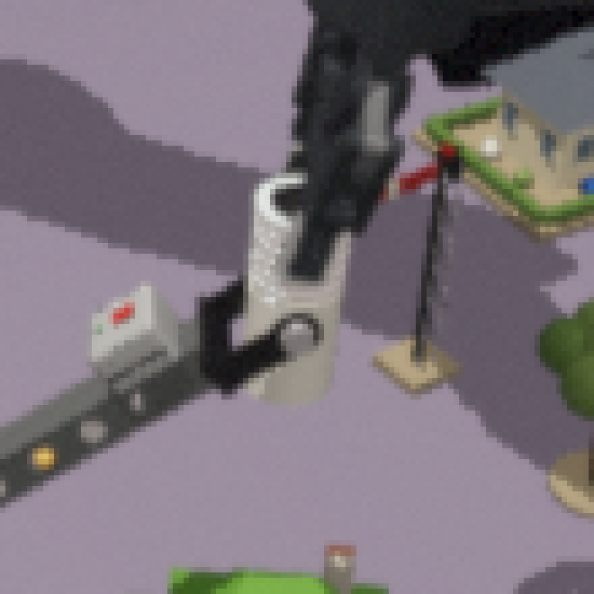

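The lamp now stands almost vertical (rear at about crop (300,200), nose at (292,385)). I'll release, retreat and measure the tilt precisely.

>>> {"fn": "jog_arm", "kwargs": {"increments": [{"xyz": [0,0,0],"delta_rot": [0,0,0]},{"xyz": [0,0,0],"delta_rot": [0,0,0]},{"xyz": [0,0,0],"delta_rot": [0,0,0]},{"xyz": [0,0,0],"delta_rot": [0,0,0]},{"xyz": [0,0,0],"delta_rot": [0,0,0]},{"xyz": [0.08,0.195,0.97],"delta_rot": [0,0,0]},{"xyz": [0.08,0.195,0.97],"delta_rot": [0,0,0]},{"xyz": [0.08,0.195,0.97],"delta_rot": [0,0,0]},{"xyz": [0.08,0.195,0.97],"delta_rot": [0,0,0]},{"xyz": [0.08,0.195,0.97],"delta_rot": [0,0,0]},{"xyz": [0,0,0],"delta_rot": [0,0,0]}], "gripper": 1, "squeeze": 20}}

```text
clock: 17.05
eef_pos: [623.3, 125.3, 429.5]
ee_rot: [0.826, 0.553, -0.087, 0.06]
ft_force: [-0.4, 0.1, -0.4]
opening: 85.3
grip_force: 0.0
```

Run:
```python
from h import *
o=arm.get_obs(); print(o["eef_pos"],o["clock"])
m=model([520.796,-124.537,1.178,0],31); pv=m["lamp_pivot"]
for t in (-.1,0,.1):
    ax=np.array([0,0,np.cos(t)])-np.sin(t)*m["h"]
    for c in ["scene","wrist"]: print(t,c,*[proj(c,pv+e*ax).round(1) for e in (-45,55)])
S=[]
for c in ["scene","wrist","top"]:
    im=arm.grab_frame(c); S.append(im[:,:,::-1].copy())
    print(c,[arm.landmark_of(q,c)[:1] for q in ["lamp_pivot","lamp_rear"]])
a=cv2.resize(S[0][140:230,335:425],(540,540),interpolation=3)
b=cv2.resize(S[1][100:400,220:420],(360,540),interpolation=3)[:,50:310]
cv2.imwrite("pics/s7.png",np.hstack([a,b])); np.save("s7.npy",S[0])
hsv=cv2.cvtColor(S[0],cv2.COLOR_BGR2HSV)
for r in range(164,208,2): print(r,[(int(x),int(y)) for x,y in hsv[r,358:396:2,1:]])
```

```text
[623.33711815 125.2604598  429.50914826] 17.05
-0.1 scene [371.5 200.5] [378.9 168.1]
-0.1 wrist [317.4 163.6] [317.9 204.6]
0 scene [373.3 200.7] [376.6 167.9]
0 wrist [317.4 159.6] [317.9 210.8]
0.1 scene [375.  200.7] [374.3 168. ]
0.1 wrist [317.5 155.8] [317.9 216.4]
scene [[{'location': [375.4, 183.3], 'score': 0.75}], [{'location': [379.5, 166.4], 'score': 0.83}]]
wrist [[{'location': [316.4, 181.5], 'score': 0.86}], [{'location': [316.5, 210.8], 'score': 0.84}]]
top [[{'location': [278.3, 169.9], 'score': 0.44}], [{'location': [274.1, 167.6], 'score': 0.6}]]
164 [(36, 100), (32, 104), (35, 102), (33, 101), (29, 104), (1, 193), (4, 215), (5, 156), (5, 105), (3, 91), (4, 126), (4, 186), (4, 207), (14, 127), (34, 104), (35, 102), (143, 159), (26, 178), (145, 116)]
166 [(33, 102), (30, 102), (35, 103), (35, 102), (14, 125), (5, 226), (5, 107), (6, 45), (17, 46), (19, 41), (12, 43), (11, 47), (3, 170), (5, 224), (29, 106), (38, 101), (153, 115), (34, 134), (37, 103)]
168 [(30, 102), (33, 102), (33, 102), (28, 100), (19, 121), (5, 223), (5, 170), (9, 58), (13, 38), (11, 45), (24, 4
[... 3370 characters left out ...]
57), (27, 159), (27, 158), (27, 159), (24, 140), (75, 139)]
202 [(23, 111), (30, 111), (28, 63), (29, 149), (18, 170), (24, 168), (28, 145), (25, 150), (23, 153), (28, 156), (23, 154), (16, 146), (26, 157), (26, 158), (28, 157), (28, 157), (24, 157), (27, 158), (25, 145)]
204 [(26, 156), (27, 158), (29, 157), (29, 160), (27, 160), (20, 152), (17, 149), (18, 153), (20, 162), (18, 156), (17, 152), (26, 157), (26, 159), (27, 159), (27, 158), (26, 158), (27, 159), (29, 158), (28, 157)]
206 [(27, 158), (30, 160), (29, 160), (27, 159), (27, 159), (27, 158), (29, 159), (27, 158), (27, 159), (28, 157), (29, 158), (27, 159), (27, 158), (26, 158), (27, 158), (26, 157), (29, 159), (26, 158), (27, 159)]
```

View pics/s7.png

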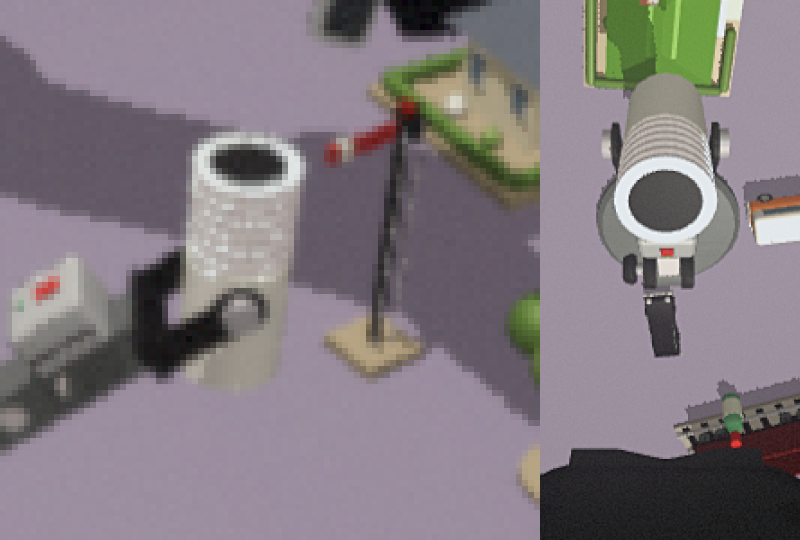

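The lamp axis runs from rear (376.5,167) to nose (373.5,201), against (376.6,168) and (373.3,201) for exactly vertical, so the tilt is about 0.01 rad. The arm is clear of everything, so I'm handing in.

```bash
python3 -c "
from bench import arm
print(arm.sign_off())"
```

```text
the job is handed in; nothing more can be done
None
```

I handed the job in at about 17 s: the boom tube is one hole farther up with the button snapped out and holding against a tug, the lamp points straight down to within about 0.02 rad by camera, and the gripper is clear; the sign-off gave no verdict.

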